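# Snap the food box lid shut, vent last

## Robot

A 6-joint arm with a two-finger parallel gripper is mounted at the origin on a cart in front of the work surface, level with it; the furniture and walls round the work are solid. World frame = base frame: x ahead of the robot, y to its left, z up, the work surface at z = 0. Lengths are in m, angles in rad, forces in N, time in s.
With the tool pointing down it reaches from about 0.3 to 0.775 m from the base axis. Payload 14.6 kg.
Tool frame: the origin (TCP) lies between the finger pads; the fingertips stand 22 mm ahead of it and the grasp point (between the pads) lies 3 mm ahead of it (arm.tip_reach is the distance from the TCP to the fingertips, in m); z points along the fingers, y is the line along which they close (so a half turn about z gives the same grasp; the last joint's range is limited). The gripper opens to 85 mm and grips with 20 to 120 N. Pads are 22 mm wide; open, the fingers measure 114 mm over their backs; the gripper's body (76 mm by 85 mm) begins 54 mm behind the grasp point. The pads swing forward as they close: fully open they stand 13 mm farther back than shut.
Start: joints at [-0.067, 0.3, 1.521, -0, 1.321, -0.067], TCP at [0.55, -0, 0.253] pointing down, gripper open.
Joint ranges: [-3.03, 3.03], [-0.79, 2.21], [0.23, 2.52], [-1.04, 4.18], [0, 3.07], [-2.55, 2.55]. Speed limits (rad/s): [2.22, 2.22, 2.57, 3.14, 3.14, 3.14].

## Interface

Orientations are given as a unit quaternion [w, x, y, z].
In Python, from station import arm, optics, order, nets gives the robot as it stands.
- The arm moves only by the tool move_arm, never from a script. Its argument "plan" is one flat list of numbers, 7 for each row, row after row: the turn, a rotation vector about the tool's x, y, z in degrees, then the shift along the tool's x, y, z in m, then the opening, from -1 (shut) to 1 (fully open). In form: [ax, ay, az, dx, dy, dz, hand, ax, ay, az, dx, dy, dz, hand, ...]. A call has 1 to 8 rows; each row is the pose to reach, as a shift and turn from the pose commanded when the call began, along the tool's axes at that moment; what a row does not reach only later rows make up. A row lasts 1/10 s, in which the tool goes at most 50 mm and 8.59 degrees, less where a joint would pass 70% of its speed; a pose out of reach is approached as far as the arm can. A call with a gripper value outside its range is refused whole. The fingers move at their own pace and stop on an object; "force" is the grip in N (left out, the last holds). Time passes only in rows, so rows that repeat a pose let the fingers close. It gives the time, the measured TCP pose, the force, the opening and the grip force at its end, in the units of the state.
- arm.observe(): the state, without advancing time (a new reading comes with each control period).
- optics.read_camera(name): name is "scene" or "side" or "wrist"; returns a dict with "color" (400x640x3 uint8, red, green, blue), "intrinsics" (3x3 intrinsics, pixels), "pose" (4x4, takes a point from camera to world coordinates); the wrist camera has in their place "T_tool_cam" (4x4, takes a point from camera to tool coordinates, whose origin is the TCP and whose axes are the flange's). Camera axes: x right, y down, z forward; pixel columns grow to the right and rows downward; lengths in m; the calibration is good to about 2 mm. A picture is of the moment at which its call begins: read the wrist's pose just before it. There is no depth.
- order.close_job(): hands the job in; it is judged then, once.
Trained networks look in a picture, given as the dict that the camera call returned (one of the last four; its "shot" number tells which), for a name from the list of things; names that differ only in an ending like _2 or _b are one class to them, and where a whole thing is asked for, a point or a joint stands for the part that bears it (a point fixed in the world has none). Each returns a list of dicts, best first, with "conf" (0 to 1); they miss things now and then, are a little off and sometimes report something else, mostly with a low value. They report only what shows in the picture. A call takes as long as a camera call. They do not tell look-alikes from the thing itself.
- nets.spot_in(label, picture): "centre" ([column, row] in pixels, amid what is visible of it).
- nets.place_of(label, picture): "centre" ([column, row] in pixels: a listed point, or the origin of a listed thing).
The state is a dict: "t": time; "joint_pos": joint angles; "joint_vel": joint speeds; "joint_efforts": joint torques, N m; "tcp_pos": TCP position; "tcp_rot": TCP orientation; "force": force on the tool from outside, world axes, zero at the start; "ft_torque": the same for the moment, N m; "width": finger opening in m; "finger_force": force on a finger pad.
Only numpy, scipy, OpenCV 4.12 (cv2) and the standard library are available. Lean on these libraries where they do the work, as an engineer would, in place of code of your own. Each camera call takes 0.05 s, during which the arm holds its last target. There are 200 camera calls.

## Task

The lid sits on the glass food box but is not snapped on all round. With the fingertips press down every tab of its rim that still stands up until all six have clicked shut, with the vent flap left open so the trapped air can get out; only then press the vent flap shut. Only press: the box stays standing where it is, not lifted, tipped or shoved along, and the timer, honey jar and teaspoon beside it stay where they are.

Things in the scene. Friction and masses are not known exactly. Their poses are not given: they have to be found in the camera images.
- food_box: Clear glass food box of biscuits with its pale grey plastic lid seated in its mouth (the lid cannot come off here); loose, about 0.9 kg. Glass 60 mm high, 116 (x) by 172 mm (y) at the mouth. Origin: centre of the underside; x: away from the robot over the short side, y: left along the long side, z: up; turned up to 0.5 rad either way.
- lid_middle (a point): Middle of the lid's flat top panel, 64 mm above the worktop. With all tabs shut the lid is 128 mm (box x) by 184 mm (box y); its rim and four fixed rounded corners are then 66 mm above the worktop. Its rim has six tabs hinged 20 mm in from the outer edge: two on either long side, one on either short side. A vent flap lies in the panel just left of this point.
- tab_near_left (a joint): Snap tab on the left half of the near long side of the lid, 66 mm long, 20 mm wide, hinge 64.5 mm up. 0 = sprung open, outer edge about 75 mm above the worktop; 0.45 rad = clicked shut, flat, top at 66 mm. About 8 to 11 N on its outer half starts it down; below 0.28 rad it springs back open, beyond that it snaps shut and stays. May start open, shut or, rarely, hung at 0.28.
- tab_near_left_press (a point): Point on the top face of that tab, middle of its length, 14 mm out from its hinge (6 mm in from the outer edge): where to press straight down. It moves with the tab (about 72 mm above the worktop when open, 66 mm when shut).
- tab_near_right (a joint): Snap tab on the right half of the near long side of the lid, 66 mm long, 20 mm wide, hinge 64.5 mm up. 0 = sprung open, outer edge about 75 mm above the worktop; 0.45 rad = clicked shut, flat, top at 66 mm. About 8 to 11 N on its outer half starts it down; below 0.28 rad it springs back open, beyond that it snaps shut and stays. Always open at the start.
- tab_near_right_press (a point): Point on the top face of that tab, middle of its length, 14 mm out from its hinge (6 mm in from the outer edge): where to press straight down. It moves with the tab (about 72 mm above the worktop when open, 66 mm when shut).
- tab_right (a joint): Snap tab on the right short side of the lid, 78 mm long, 20 mm wide, hinge 64.5 mm up. 0 = sprung open, outer edge about 75 mm above the worktop; 0.45 rad = clicked shut, flat, top at 66 mm. About 8 to 11 N on its outer half starts it down; below 0.28 rad it springs back open, beyond that it snaps shut and stays. Always open at the start.
- tab_right_press (a point): Point on the top face of that tab, middle of its length, 14 mm out from its hinge (6 mm in from the outer edge): where to press straight down. It moves with the tab (about 72 mm above the worktop when open, 66 mm when shut).
- tab_far_right (a joint): Snap tab on the right half of the far long side of the lid, 66 mm long, 20 mm wide, hinge 64.5 mm up. 0 = sprung open, outer edge about 75 mm above the worktop; 0.45 rad = clicked shut, flat, top at 66 mm. About 8 to 11 N on its outer half starts it down; below 0.28 rad it springs back open, beyond that it snaps shut and stays. May start open, shut or, rarely, hung at 0.28.
- tab_far_right_press (a point): Point on the top face of that tab, middle of its length, 14 mm out from its hinge (6 mm in from the outer edge): where to press straight down. It moves with the tab (about 72 mm above the worktop when open, 66 mm when shut).
- tab_far_left (a joint): Snap tab on the left half of the far long side of the lid, 66 mm long, 20 mm wide, hinge 64.5 mm up. 0 = sprung open, outer edge about 75 mm above the worktop; 0.45 rad = clicked shut, flat, top at 66 mm. About 8 to 11 N on its outer half starts it down; below 0.28 rad it springs back open, beyond that it snaps shut and stays. Always open at the start.
- tab_far_left_press (a point): Point on the top face of that tab, middle of its length, 14 mm out from its hinge (6 mm in from the outer edge): where to press straight down. It moves with the tab (about 72 mm above the worktop when open, 66 mm when shut).
- tab_left (a joint): Snap tab on the left short side of the lid, 78 mm long, 20 mm wide, hinge 64.5 mm up. 0 = sprung open, outer edge about 75 mm above the worktop; 0.45 rad = clicked shut, flat, top at 66 mm. About 8 to 11 N on its outer half starts it down; below 0.28 rad it springs back open, beyond that it snaps shut and stays. May start open, shut or, rarely, hung at 0.28.
- tab_left_press (a point): Point on the top face of that tab, middle of its length, 14 mm out from its hinge (6 mm in from the outer edge): where to press straight down. It moves with the tab (about 72 mm above the worktop when open, 66 mm when shut).
- vent_flap (a joint): Vent flap in the lid's panel, 22 mm wide (box x), 26 mm long, hinged 10 mm left (box +y) of the panel's middle at 65 mm height, free end to the left. 0 = open, free end about 77 mm above the worktop; 0.45 rad = clicked shut, flat, top at 66 mm. About 6 N near the free end starts it down; below 0.28 rad it springs back open, beyond that it snaps shut and stays. Open at the start.
- vent_flap_press (a point): Point on the top face of the vent flap, 19 mm out from its hinge (7 mm from its free end): where to press straight down. It moves with the flap.
- timer: White round wind-up kitchen timer, 68 mm in diameter, 58 mm high, standing to the left of the box; loose. Origin: centre of its underside.
- honey_jar: Glass honey jar with a white lid, 64 mm in diameter, 97 mm high, standing to the right of the box; loose. Origin: centre of its underside.
- teaspoon: Steel teaspoon, 130 x 26 x 11 mm, lying on the robot's side of the box; loose. Origin: middle of its underside.
There are look-alikes about, which are no part of the job. Of the things that look like the food_box, the larger one is meant.

How it is judged:
On the way:
1. all six rim tabs clicked shut with the vent flap still open (value of joint each of tab_near_left, tab_near_right, tab_right, tab_far_right, tab_far_left, tab_left above 0.38 rad and value of joint vent_flap below 0.15 rad), for 0.2 s.
At the end, for the whole second after the job is handed in: All six tabs shut (joint above 0.38 of 0.45 rad) and the vent flap shut after them (also above 0.38 of 0.45 rad); the box standing flat and at rest on the worktop within 40 mm of where it stood (value of joint each of tab_near_left, tab_near_right, tab_right, tab_far_right, tab_far_left, tab_left, vent_flap above 0.38 rad and angle between food_box's own z axis and vertical below 0.03 rad and height (world z) of food_box below 0.005 m and linear speed of food_box below 0.02 m/s and distance of food_box from where it was at the start of the episode below 0.04 m); the robot touches nothing.
It fails at once if the food box is lifted or tipped (height (world z) of food_box above 0.012 m or angle between food_box's own z axis and vertical above 0.12 rad).
It fails at once if the food box is shoved more than 40 mm (distance of food_box from where it was at the start of the episode above 0.04 m).
It fails at once if timer, honey jar or teaspoon moved more than 30 mm (distance of any of timer, honey_jar, teaspoon from where it was at the start of the episode above 0.03 m).
It also fails if it takes over 54 s, if anything falls off the work surface, if the arm or the gripper's body presses on something with over 40 N, if the wrist force passes 120 N, or if a joint passes its speed limit or range.

## Working session

There is one attempt and no reset: what is moved stays moved. The work goes in short steps, Python scripts to look and compute and a tool call to move; the robot and the scene stay as the last step left them, time stands still between calls to the robot, and variables do not carry over. Pictures are saved under pics/ and viewed, at most 10 in all, crops included, and the job is handed in when it is done.

Besides the shell and the picture viewer there is one more tool, called after "Request:" by a JSON object that holds its "fn" and its "kwargs". move_arm: Moves the arm, as the interface text tells. Its arguments: {"type":"object","properties":{"plan":{"type":"array"},"force":{"type":"number"}},"required":["plan"]}

```bash
mkdir -p pics
cat > h.py <<'E'
import numpy as np, cv2
from station import arm, optics, order, nets
from scipy.spatial.transform import Rotation as R
def cam(n):
    s=arm.observe(); p=optics.read_camera(n)
    if 'pose' in p: T=np.array(p['pose'])
    else:
        q=s['tcp_rot']; M=np.eye(4); M[:3,:3]=R.from_quat([q[1],q[2],q[3],q[0]]).as_matrix(); M[:3,3]=s['tcp_pos']
        T=M@np.array(p['T_tool_cam'])
    return p,T,np.array(p['intrinsics'])
def onz(px,T,K,z):
    d=T[:3,:3]@np.linalg.solve(K,[px[0],px[1],1]); o=T[:3,3]
    return o+d*(z-o[2])/d[2]
def proj(P,T,K):
    c=T[:3,:3].T@(np.array(P)-T[:3,3]); u=K@c; return u[:2]/u[2]
def save(p,n): cv2.imwrite('pics/'+n,cv2.cvtColor(p['color'],cv2.COLOR_RGB2BGR))
TABS=['tab_near_left','tab_near_right','tab_right','tab_far_right','tab_far_left','tab_left']
E
cat > a.py <<'E'
from h import *
print(arm.observe())
for c in ['scene','side','wrist']:
    p,T,K=cam(c); save(p,c+'0.png'); print(c,T[:3,3].round(3))
    for l,z in [('food_box',0),('lid_middle',.064),('timer',0),('honey_jar',0),('teaspoon',0),('vent_flap_press',.075)]+[(t+'_press',.07) for t in TABS]:
        for r in nets.place_of(l,p)[:3]: print(l,np.round(r['centre']),round(r['conf'],2),onz(r['centre'],T,K,z).round(3)[:2])
E
python3 a.py
```

```text
{'t': 0.0, 'joint_pos': array([-6.65975179e-02,  3.00495490e-01,  1.52159110e+00,  1.59932898e-06,
        1.32068281e+00, -6.66242241e-02]), 'joint_vel': array([ 6.14412553e-05, -1.10865953e-03, -3.23361129e-04,  4.25966672e-04,
       -1.68862499e-03,  8.77227089e-04]), 'joint_efforts': array([ 2.33377898e-03, -5.43485534e+01, -3.61782753e+01,  2.82532977e-05,
        4.14875918e-03, -3.55991256e-05]), 'tcp_pos': array([5.49793046e-01, 1.25807925e-05, 2.52703677e-01]), 'tcp_rot': array([-4.43322794e-04,  7.07097357e-01,  7.07115961e-01, -3.86844705e-04]), 'force': array([-0.03848177, -0.37953735,  0.34403469]), 'ft_torque': array([ 0.0109665, -0.0014666, -0.0829428]), 'finger_force': 0.0, 'width': 0.08549610092557085}
scene [-0.194 -0.418  0.737]
food_box [358. 224.] 0.72 [ 0.553 -0.142]
food_box [441. 296.] 0.63 [ 0.434 -0.349]
lid_middle [361. 200.] 0.93 [ 0.555 -0.147]
lid_middle [444. 274.] 0.57 [ 0.428 -0.347]
lid_middle [350. 268.] 0.26 [ 0.377 -0.194]
timer [287. 222.] 0.86 [ 0.5   -0.003]
honey_jar [438. 230.] 0.77 [ 0.599 -0.299]
teaspoon [350. 268.] 0.88 [ 0.431 -0.175]
t
[... 1862 characters left out ...]
 0.604 -0.101]
tab_far_left_press [243. 280.] 0.6 [ 0.483 -0.351]
tab_left_press [330. 204.] 0.5 [ 0.545 -0.067]
tab_left_press [254. 259.] 0.47 [ 0.472 -0.295]
wrist [0.551 0.068 0.374]
food_box [325. 280.] 0.83 [ 0.553 -0.149]
lid_middle [326. 310.] 0.97 [ 0.554 -0.147]
timer [281. 156.] 0.83 [0.503 0.008]
teaspoon [231. 295.] 0.81 [ 0.433 -0.17 ]
teaspoon [280. 157.] 0.29 [0.502 0.007]
vent_flap_press [324. 291.] 0.87 [ 0.551 -0.117]
tab_near_left_press [268. 291.] 0.97 [ 0.494 -0.121]
tab_near_right_press [286. 346.] 0.56 [ 0.51  -0.188]
tab_far_right_press [385. 329.] 0.64 [ 0.617 -0.166]
tab_far_left_press [375. 276.] 0.95 [ 0.603 -0.103]
tab_left_press [312. 238.] 0.65 [ 0.54  -0.062]
```

Run:
```python
import cv2,numpy as np
a=cv2.imread('pics/scene0.png')[150:330,250:510]; b=cv2.imread('pics/side0.png')[160:340,180:380]
a=cv2.resize(a,None,fx=1.65,fy=1.65,interpolation=3);b=cv2.resize(b,(330,297),interpolation=3)
w=cv2.imread('pics/wrist0.png')[150:400,180:480]
cv2.imwrite('pics/c0.png',np.hstack([a,b])); 
from h import *
print(arm.tip_reach)
```

```text
0.022
```

View pics/c0.png

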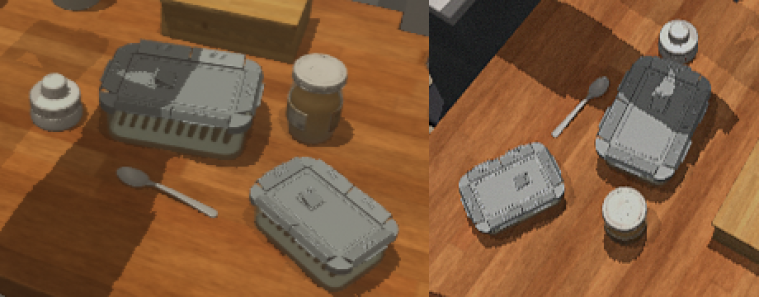

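Request:
{"fn": "move_arm", "kwargs": {"plan": [0,0,0,-0.05,0,0,-1,0,0,0,-0.09,0,0,-1,0,0,0,-0.12,0,0,-1,0,0,0,-0.14,0,0,-1,0,0,0,-0.14,0,0,-1,0,0,0,-0.14,0,0,-1,0,0,0,-0.14,0,0,-1]}}

```text
t: 2.65
tcp_pos: [0.5501, -0.1391, 0.2533]
tcp_rot: [-0.0, 0.707, 0.707, 0.0]
force: [0.5, -0.3, 0.6]
width: 0.0
finger_force: 0.0
```

The picture shows the larger box at scene pixel (361,200), between the timer (287,222) and the jar (438,230). The smaller look-alike is at (444,274). The measured tab spans are 0.17 m and 0.12 m, so the first is the one meant.

```bash
cat > b.py <<'E'
from h import *
import sys
p,T,K=cam('wrist'); n=sys.argv[1]
print(T[:3,3].round(3))
for l,z in [('lid_middle',.064),('vent_flap_press',.074),('honey_jar',0)]+[(t+'_press',.07) for t in TABS]:
    for r in nets.place_of(l,p)[:2]: print(l,np.round(r['centre']),round(r['conf'],2),onz(r['centre'],T,K,z).round(3)[:2])
save(p,n+'_raw.png')
cv2.imwrite('pics/'+n+'.png',cv2.resize(cv2.cvtColor(p['color'],cv2.COLOR_RGB2BGR),(800,500),interpolation=3))
E
python3 b.py w1
```

```text
[ 0.551 -0.071  0.374]
lid_middle [328. 184.] 0.95 [ 0.556 -0.148]
lid_middle [226. 347.] 0.77 [ 0.444 -0.334]
vent_flap_press [322. 155.] 0.64 [ 0.549 -0.119]
honey_jar [368. 290.] 0.69 [ 0.607 -0.302]
tab_near_left_press [261. 156.] 0.68 [ 0.494 -0.12 ]
tab_far_right_press [394. 204.] 0.62 [ 0.618 -0.166]
tab_far_left_press [382. 140.] 0.65 [ 0.604 -0.105]
tab_left_press [310.  90.] 0.89 [ 0.539 -0.063]
```

View pics/w1.png

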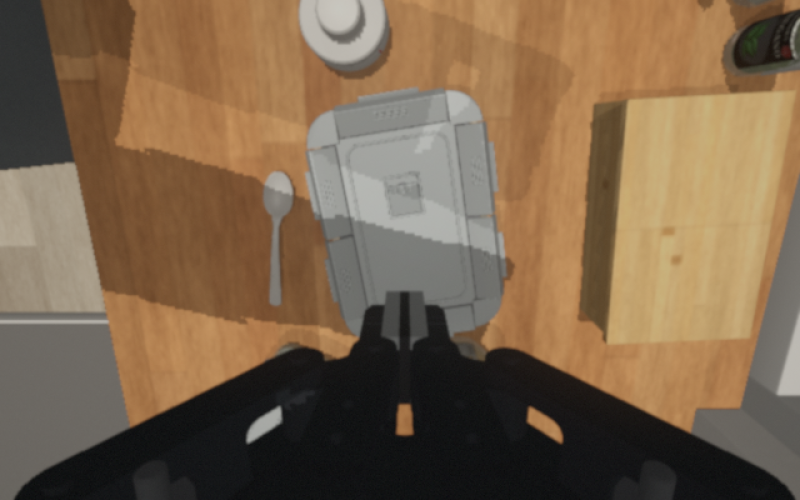

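Request:
{"fn": "move_arm", "kwargs": {"plan": [0,0,0,0.02,0.03,0.03,-1,0,0,0,0.036,0.057,0.07,-1,0,0,0,0.036,0.057,0.11,-1,0,0,0,0.036,0.057,0.145,-1,0,0,0,0.036,0.057,0.15,-1,0,0,0,0.036,0.057,0.155,-1,0,0,0,0.036,0.057,0.157,-1]}}

```text
t: 3.85
tcp_pos: [0.6077, -0.1043, 0.0979]
tcp_rot: [0.001, 0.707, 0.707, 0.001]
force: [-0.8, -0.1, -0.0]
width: 0.0
finger_force: 0.0
```

Request:
{"fn": "move_arm", "kwargs": {"plan": [0,0,0,0,0,0.002,-1,0,0,0,0,0,0.004,-1,0,0,0,0,0,0.006,-1,0,0,0,0,0,0.006,-1]}}

```text
t: 4.25
tcp_pos: [0.6088, -0.1043, 0.0932]
tcp_rot: [0.003, 0.707, 0.707, 0.002]
force: [4.1, 0.4, 6.9]
width: 0.0001
finger_force: 3.4
```

Request:
{"fn": "move_arm", "kwargs": {"plan": [0,0,0,0,0,0.002,-1,0,0,0,0,0,0.004,-1,0,0,0,0,0,0.006,-1,0,0,0,0,0,0.008,-1,0,0,0,0,0,0.008,-1]}}

```text
t: 4.75
tcp_pos: [0.6095, -0.1043, 0.0877]
tcp_rot: [0.004, 0.707, 0.707, 0.002]
force: [-3.2, 2.8, 30.4]
width: -0.0004
finger_force: 15.0
```

Request:
{"fn": "move_arm", "kwargs": {"plan": [0,0,0,0,0,-0.03,-1,0,0,0,-0.03,0.005,-0.03,-1,0,0,0,-0.067,0.01,-0.025,-1,0,0,0,-0.067,0.01,-0.014,-1,0,0,0,-0.067,0.01,-0.009,-1,0,0,0,-0.067,0.01,-0.005,-1,0,0,0,-0.067,0.01,-0.001,-1,0,0,0,-0.067,0.01,0.0,-1]}}

```text
t: 5.55
tcp_pos: [0.6194, -0.1714, 0.0875]
tcp_rot: [0.004, 0.707, 0.707, 0.002]
force: [-5.8, -0.7, 38.0]
width: -0.0002
finger_force: 18.9
```

Request:
{"fn": "move_arm", "kwargs": {"plan": [0,0,0,0,0,-0.03,-1,0,0,0,-0.03,-0.025,-0.035,-1,0,0,0,-0.06,-0.049,-0.025,-1,0,0,0,-0.06,-0.049,-0.016,-1,0,0,0,-0.06,-0.049,-0.011,-1,0,0,0,-0.06,-0.049,-0.007,-1,0,0,0,-0.06,-0.049,-0.003,-1,0,0,0,-0.06,-0.049,-0.001,-1]}}

```text
t: 6.35
tcp_pos: [0.5701, -0.2314, 0.0875]
tcp_rot: [0.003, 0.707, 0.707, 0.001]
force: [-13.7, -2.1, 45.7]
width: -0.0001
finger_force: 22.8
```

Request:
{"fn": "move_arm", "kwargs": {"plan": [0,0,0,0,0,-0.03,-1,0,0,0,0.02,-0.03,-0.035,-1,0,0,0,0.043,-0.065,-0.027,-1,0,0,0,0.043,-0.065,-0.017,-1,0,0,0,0.043,-0.065,-0.012,-1,0,0,0,0.043,-0.065,-0.008,-1,0,0,0,0.043,-0.065,-0.004,-1,0,0,0,0.043,-0.065,-0.002,-1]}}

```text
t: 7.15
tcp_pos: [0.5056, -0.1888, 0.0877]
tcp_rot: [0.003, 0.707, 0.707, 0.001]
force: [-5.3, 0.4, 41.9]
width: 0.0002
finger_force: 21.7
```

Request:
{"fn": "move_arm", "kwargs": {"plan": [0,0,0,0,0,-0.03,-1,0,0,0,0.03,-0.006,-0.03,-1,0,0,0,0.067,-0.012,-0.025,-1,0,0,0,0.067,-0.012,-0.015,-1,0,0,0,0.067,-0.012,-0.01,-1,0,0,0,0.067,-0.012,-0.006,-1,0,0,0,0.067,-0.012,-0.002,-1,0,0,0,0.067,-0.012,-0.001,-1]}}

```text
t: 7.95
tcp_pos: [0.4925, -0.122, 0.0877]
tcp_rot: [0.001, 0.707, 0.707, 0.001]
force: [-10.4, 4.3, 31.4]
width: -0.0003
finger_force: 15.5
```

Request:
{"fn": "move_arm", "kwargs": {"plan": [0,0,0,0,0,-0.03,-1,0,0,0,0.03,0.025,-0.035,-1,0,0,0,0.06,0.05,-0.025,-1,0,0,0,0.06,0.05,-0.015,-1,0,0,0,0.06,0.05,-0.01,-1,0,0,0,0.06,0.05,-0.006,-1,0,0,0,0.06,0.05,-0.002,-1,0,0,0,0.06,0.05,-0.001,-1]}}

```text
t: 8.75
tcp_pos: [0.542, -0.0619, 0.0883]
tcp_rot: [0.001, 0.708, 0.707, 0.001]
force: [2.6, 2.7, 4.9]
width: 0.0003
finger_force: 2.2
```

Request:
{"fn": "move_arm", "kwargs": {"plan": [0,0,0,0,0,-0.05,-1,0,0,0,0,0,-0.1,-1,0,0,0,-0.03,0,-0.14,-1,0,0,0,-0.06,0.01,-0.17,-1,0,0,0,-0.06,0.01,-0.17,-1,0,0,0,-0.06,0.01,-0.17,-1]}}

```text
t: 9.35
tcp_pos: [0.5507, -0.1225, 0.2571]
tcp_rot: [0.0, 0.708, 0.706, 0.0]
force: [0.1, 0.1, -0.5]
width: 0.0003
finger_force: 0.0
```

```bash
python3 b.py w2
python3 - <<'E'
import cv2,numpy as np
a=cv2.imread('pics/w1_raw.png')[60:270,230:420]; b=cv2.imread('pics/w2_raw.png')[60:270,230:420]
from h import *
p,T,K=cam('side')
c=cv2.cvtColor(p['color'],cv2.COLOR_RGB2BGR)[170:275,265:360]
cv2.imwrite('pics/c2.png',np.hstack([cv2.resize(x,(265,293),interpolation=3) for x in (a,b,c)]))
E
```

```text
[ 0.552 -0.054  0.377]
lid_middle [330. 200.] 0.62 [ 0.558 -0.148]
vent_flap_press [322. 170.] 0.58 [ 0.551 -0.116]
vent_flap_press [279.  41.] 0.47 [ 0.515 -0.006]
honey_jar [262. 170.] 0.69 [ 0.481 -0.131]
honey_jar [391. 218.] 0.44 [ 0.633 -0.191]
tab_near_left_press [260. 169.] 0.78 [ 0.493 -0.117]
tab_near_left_press [197. 329.] 0.43 [ 0.415 -0.292]
tab_near_right_press [278. 239.] 0.92 [ 0.506 -0.187]
tab_near_right_press [311. 109.] 0.6 [ 0.541 -0.062]
tab_far_right_press [390. 216.] 0.62 [ 0.616 -0.164]
tab_far_left_press [380. 153.] 0.62 [ 0.604 -0.101]
tab_left_press [311. 104.] 0.8 [ 0.541 -0.058]
```

View pics/c2.png

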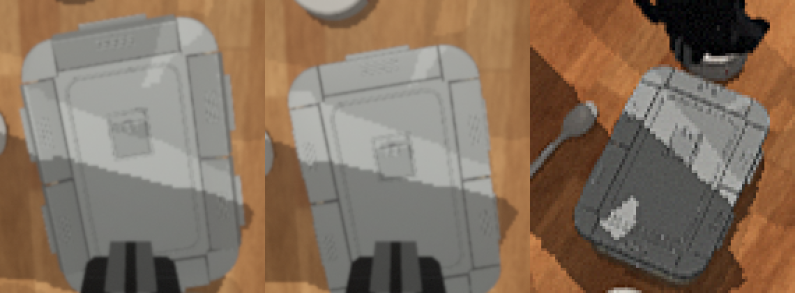

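The crop shows the near and far tabs lying flat after pressing. The left tab (top edge of the middle panel, about (370,50)) still sticks out, so I'll press it again.

Request:
{"fn": "move_arm", "kwargs": {"plan": [0,0,0,0.03,-0.005,0.04,-1,0,0,0,0.061,-0.009,0.08,-1,0,0,0,0.061,-0.009,0.12,-1,0,0,0,0.061,-0.009,0.15,-1,0,0,0,0.061,-0.009,0.16,-1,0,0,0,0.061,-0.009,0.163,-1,0,0,0,0.061,-0.009,0.165,-1]}}

```text
t: 10.6
tcp_pos: [0.5427, -0.0603, 0.0935]
tcp_rot: [0.001, 0.707, 0.707, 0.001]
force: [1.1, 0.3, 0.1]
width: -0.0
finger_force: 0.0
```

Request:
{"fn": "move_arm", "kwargs": {"plan": [0,0,0,0,0,0.002,-1,0,0,0,0,0,0.004,-1,0,0,0,0,0,0.006,-1,0,0,0,0,0,0.008,-1,0,0,0,0,0,0.009,-1,0,0,0,0,0,0.009,-1]}}

```text
t: 11.2
tcp_pos: [0.5428, -0.0602, 0.0875]
tcp_rot: [0.001, 0.707, 0.707, 0.001]
force: [-20.8, 3.7, 46.9]
width: -0.0002
finger_force: 23.5
```

Request:
{"fn": "move_arm", "kwargs": {"plan": [0,0,0,0,0,-0.05,-1,0,0,0,-0.02,0,-0.09,-1,0,0,0,-0.06,0.005,-0.12,-1,0,0,0,-0.1,0.009,-0.15,-1,0,0,0,-0.13,0.009,-0.17,-1,0,0,0,-0.14,0.009,-0.17,-1,0,0,0,-0.14,0.009,-0.17,-1,0,0,0,-0.14,0.009,-0.17,-1]}}

```text
t: 12.0
tcp_pos: [0.5507, -0.199, 0.252]
tcp_rot: [-0.001, 0.707, 0.707, -0.0]
force: [0.0, 0.6, -1.0]
width: 0.0002
finger_force: 0.0
```

```bash
python3 b.py w3
python3 - <<'E'
import cv2,numpy as np
a=cv2.imread('pics/w3_raw.png')[0:250,200:440]
cv2.imwrite('pics/c3.png',cv2.resize(a,(576,600),interpolation=3))
E
```

```text
[ 0.552 -0.131  0.372]
lid_middle [327. 119.] 0.58 [ 0.555 -0.147]
vent_flap_press [321.  84.] 0.95 [ 0.55  -0.117]
honey_jar [369. 243.] 0.59 [ 0.607 -0.297]
tab_near_left_press [192. 272.] 0.72 [ 0.419 -0.298]
tab_near_right_press [271. 162.] 0.64 [ 0.504 -0.185]
tab_near_right_press [173. 307.] 0.61 [ 0.395 -0.338]
tab_right_press [341. 207.] 0.72 [ 0.568 -0.229]
tab_right_press [385.  68.] 0.71 [ 0.604 -0.104]
tab_far_right_press [398. 140.] 0.96 [ 0.618 -0.165]
tab_far_left_press [388.  67.] 0.59 [ 0.607 -0.103]
tab_left_press [309.  12.] 0.74 [ 0.54  -0.061]
tab_left_press [239. 262.] 0.74 [ 0.467 -0.286]
```

View pics/c3.png

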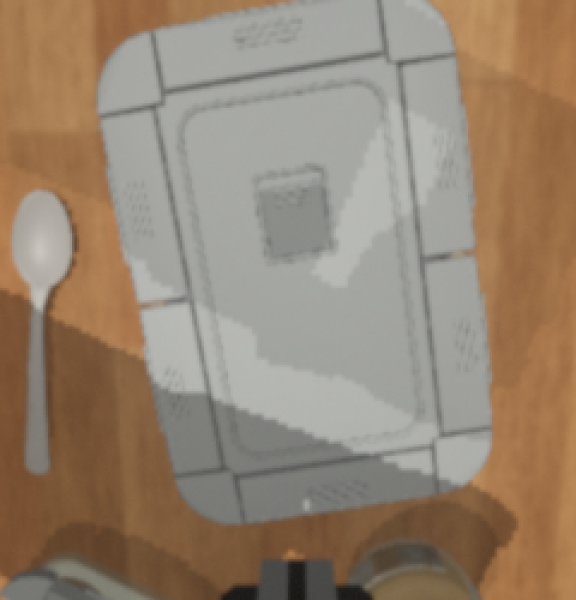

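The picture shows all six tabs flush with the rim outline, and the vent flap at (292,210) still standing. Next I'll press the vent.

Request:
{"fn": "move_arm", "kwargs": {"plan": [0,0,0,0.04,0,0.03,-1,0,0,0,0.081,0,0.07,-1,0,0,0,0.081,0,0.11,-1,0,0,0,0.081,0,0.14,-1,0,0,0,0.081,0,0.148,-1,0,0,0,0.081,0,0.152,-1,0,0,0,0.081,0,0.154,-1]}}

```text
t: 13.2
tcp_pos: [0.5517, -0.1194, 0.1005]
tcp_rot: [0.001, 0.707, 0.707, 0.0]
force: [0.4, -0.1, 0.6]
width: 0.0003
finger_force: 0.0
```

Request:
{"fn": "move_arm", "kwargs": {"plan": [0,0,0,0,0,0.003,-1,0,0,0,0,0,0.006,-1,0,0,0,0,0,0.009,-1,0,0,0,0,0,0.012,-1,0,0,0,0,0,0.014,-1,0,0,0,0,0,0.014,-1]}}

```text
t: 13.8
tcp_pos: [0.5523, -0.119, 0.0882]
tcp_rot: [0.002, 0.707, 0.707, 0.001]
force: [-4.0, 5.5, 15.9]
width: -0.0003
finger_force: 8.2
```

Request:
{"fn": "move_arm", "kwargs": {"plan": [0,0,0,0,0,-0.05,-1,0,0,0,-0.02,0,-0.09,-1,0,0,0,-0.05,0,-0.13,-1,0,0,0,-0.08,0,-0.168,-1,0,0,0,-0.081,0,-0.168,-1,0,0,0,-0.081,0,-0.168,-1,0,0,0,-0.081,0,-0.168,-1]}}

```text
t: 14.5
tcp_pos: [0.5507, -0.1995, 0.2525]
tcp_rot: [-0.001, 0.707, 0.707, -0.0]
force: [0.0, 0.2, 0.2]
width: -0.0
finger_force: 0.0
```

```bash
python3 b.py w4
python3 - <<'E'
import cv2,numpy as np
a=cv2.imread('pics/w4_raw.png')[0:250,200:440]
cv2.imwrite('pics/c4.png',cv2.resize(a,(576,600),interpolation=3))
E
```

```text
[ 0.552 -0.131  0.373]
lid_middle [329. 117.] 0.86 [ 0.557 -0.146]
vent_flap_press [320.  81.] 0.56 [ 0.549 -0.115]
honey_jar [368. 244.] 0.73 [ 0.606 -0.299]
tab_near_left_press [190. 269.] 0.87 [ 0.417 -0.295]
tab_near_left_press [256.  87.] 0.73 [ 0.493 -0.12 ]
tab_near_right_press [172. 307.] 0.74 [ 0.394 -0.339]
tab_near_right_press [271. 160.] 0.7 [ 0.504 -0.184]
tab_right_press [342. 206.] 0.93 [ 0.569 -0.228]
tab_right_press [196. 347.] 0.66 [ 0.414 -0.388]
tab_far_right_press [396. 141.] 0.59 [ 0.617 -0.166]
tab_far_left_press [385.  68.] 0.75 [ 0.604 -0.105]
tab_left_press [242. 259.] 0.79 [ 0.471 -0.283]
tab_left_press [311.   8.] 0.77 [ 0.542 -0.058]
```

View pics/c4.png

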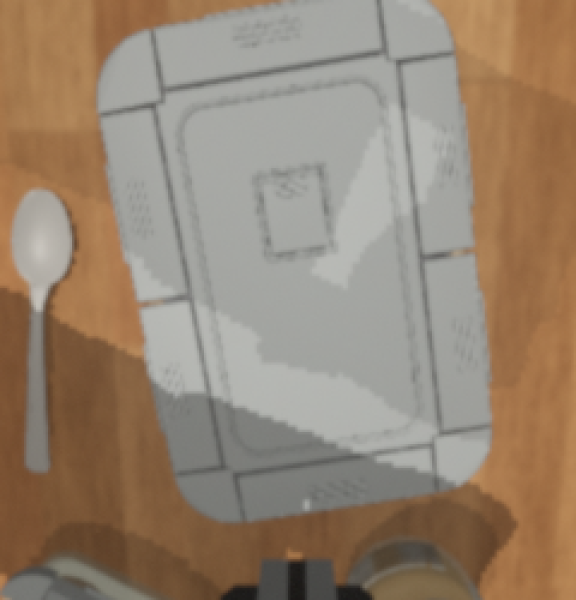

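The vent flap at (292,210) is now flat, shaded like the panel, and all six tabs are still flush. The box has not moved.

```bash
python3 -c "
from station import order
print(order.close_job())"
```

```text
the job is handed in; nothing more can be done
None
```

I pressed all six tabs shut with the vent still open, then pressed the vent flap shut; the last picture shows all seven lying flat and the box where it stood, and I handed the job in at about 15 s (no verdict came back).

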